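# Open the jar clamped in the bench holder

## Robot

A 7-joint arm with a two-finger parallel gripper is mounted at the origin on the work surface; the furniture and walls round the work are solid. World frame = base frame: x ahead of the robot, y to its left, z up, the work surface at z = 0. Lengths are in m, angles in rad, forces in N, time in s.
With the tool pointing down it reaches from about 0.4 to 0.85 m from the base axis. Payload 10.4 kg.
Tool frame: the origin (TCP) lies midway between the tips of the shut fingers; the grasp point (between the pads) lies 19 mm behind it (manip.hold_point_z is the distance from the TCP to the grasp point, in m); z points along the fingers, y is the line along which they close (so a half turn about z gives the same grasp; the last joint's range is limited). The gripper opens to 85 mm and grips with 20 to 120 N. Pads are 22 mm wide; open, the fingers measure 114 mm over their backs; the gripper's body (76 mm by 85 mm) begins 54 mm behind the grasp point. The pads swing forward as they close: fully open they stand 13 mm farther back than shut.
Start: joints at [-1.251, 0.332, -0.065, 1.46, 0.022, 1.35, -0.088], TCP at [0.21, 0.589, 0.231] pointing down, gripper open.
Joint ranges: [-2.6, 2.6], [-0.5, 2.12], [-1.47, 1.34], [0.16, 2.42], [-1.27, 4.41], [0.06, 2.06], [-2.6, 2.6]. Speed limits (rad/s): [2.22, 2.22, 2.79, 2.79, 3.14, 3.14, 3.14].

## Interface

Orientations are given as a unit quaternion [x, y, z, w].
In Python, from workcell import manip, eyes, job gives the robot as it stands.
- The arm moves only by the shell command python3 -m crank 'ROWS' [FORCE]. ROWS is JSON, a list that holds one entry, the list of rows, each a list of 7 numbers: the finger opening in cm, from 0 to 8.54, then the shift along the world's x, y, z in cm, then the turn, a rotation vector about the world's x, y, z in degrees. In form: [[[hand, x, y, z, ax, ay, az], ...]]. A call has 1 to 20 rows; each row shifts and turns the commanded pose from where the row before left it; what a row does not reach is not made up. A row lasts 1/8 s, in which the tool goes at most 62.5 mm and 10.7 degrees, less where a joint would pass 70% of its speed; a pose out of reach is approached as far as the arm can. A call with a gripper value outside its range is refused whole. The fingers move at their own pace and stop on an object; FORCE is the grip in N (left out, the last holds). Time passes only in rows, so rows that do not move let the fingers close. It gives the time, the measured TCP pose, the force, the opening and the grip force at its end, in the units of the state.
- manip.get_obs(): the state, without advancing time (a new reading comes with each control period).
- eyes.camera(name): name is "scene" or "top" or "wrist"; returns (picture, depth): 400x640x3 uint8, red, green, blue; 400x640 float32, m along the optical axis (not along the pixel's ray), 0 where there is no reading.
- eyes.camera_params(name): a dict with "fx", "fy", "cx", "cy" (pixels), "dist" ([k1, k2, p1, p2, k3] as OpenCV has them; the pictures are not rectified), "world_from_camera" (4x4, takes a point from camera to world coordinates); the wrist camera has in their place "hand_eye" (4x4, takes a point from camera to tool coordinates, whose origin is the TCP and whose axes are the flange's). Camera axes: x right, y down, z forward; pixel columns grow to the right and rows downward; lengths in m; the calibration is good to about 2 mm. A picture is of the moment at which its call begins: read the wrist's pose just before it. camera_params takes no time and is no camera call.
- job.hand_in(): hands the job in; it is judged then, once.
The state is a dict: "clock": time; "joint_pos": joint angles; "joint_velocities": joint speeds; "tau": joint torques, N m; "position": TCP position; "ee_rot": TCP orientation; "ft_force": force on the tool from outside, world axes, zero at the start; "torque": the same for the moment, N m; "grip_width": opening from 0.0 (shut) to 1.0 (fully open); "grasp_force": force on a finger pad.
Only numpy, scipy, OpenCV 4.12 (cv2) and the standard library are available. Lean on these libraries where they do the work, as an engineer would, in place of code of your own. Each camera call takes 0.05 s, during which the arm holds its last target. There are 200 camera calls.

## Task

First turn the turnbutton fully over the jar's shoulder so that the jar is secured in its holder, and only then unscrew the tight cap anticlockwise, stopping the turn as soon as the threads let go. Lift the cap straight up and finish still gripping it, level and steady, a couple of centimetres clear above the jar's mouth and centred over it; do not put it down or let go. The jar stays seated in the holder under the turnbutton, and the other things on the bench are left alone.

Things in the scene. Friction and masses are not known exactly. Their poses are not given: they have to be found in the camera images.
- holder: plywood jar holder fixed to the bench: base 136x120x12 mm, four low lips (tops 26 mm above the bench) forming a square pocket 3 mm wider than the jar. Origin: on the bench under the pocket's middle, z up. Beside the pocket, at (63, 33) mm in this frame, an 18 mm post carries the turnbutton.
- turnbutton (a joint): level steel bar on the post, 84x17x8 mm, top 81.5 mm above the bench; turns about the post, value grows anticlockwise from above. 0: open, inner end (36 mm from the axis) along holder +y, arm with the pin along -y. 1.57: closed, inner end along holder -x, 1.5 mm over the jar's shoulder, pin along +x. Stops at -0.05 and 1.62; stays where left (friction 2 N at the pin).
- pin (a point): centre of the top of the upright round pin on the turnbutton's outer arm: 12 mm diameter, standing 30 mm above the bar, top 111.5 mm above the bench. It travels on a 40 mm radius about the post's axis.
- jar: white plastic jar, loose in the holder: square body 90x90x60 mm, flat shoulder, and in its middle a round neck of 46 mm diameter (54 mm over the threads) whose mouth is 94 mm above the jar's underside. Origin: centre of its underside, 12 mm above the bench; z up, axes as the holder's. About 0.5 kg.
- cap: ribbed dark grey screw cap, 63 mm across, 27 mm high, 70 g. Origin: centre of its lower rim, z up; when tight 86 mm above the bench (74 above the jar's underside). Turned anticlockwise from above it rises 12 mm per turn; after 55 to 60 degrees the threads let go and it lifts straight off; at 100 degrees it meets a stop. A sprung liner makes it tight: about 0.4 N m at first, then less.
- cap_edge (a point): point on the cap's top edge, 31 mm from its axis on its own x axis; while the cap is tight it lies towards the jar's +x.
- staple_box: small flat box, 50x85x30 mm, to the right of the holder; a bystander, origin under its middle
- tape_measure: tape measure standing on edge, 38x72x68 mm, in front of the holder; a bystander, origin under its middle
- driver_red: screwdriver lying on the bench, 200 mm long; a bystander, origin under its middle
- pine_block: pine block 45x90x36 mm; a bystander, origin under its middle
- glue_a: squeeze bottle of wood glue, 52 mm across, 150 mm tall; a bystander, origin under its middle
Things that resemble listed ones, but are neither listed nor needed, are in the scene too. There is more than one size of the holder; the job needs the larger.

How it is judged:
On the way, in this order (a step that is already met when the one before it is completed fails the run):
1. the turnbutton is turned over the jar's shoulder while the cap is still tight (value of joint turnbutton above 1.35 rad and angle between the x axis of cap and the x axis of jar, either way round below 0.3 rad), for 0.2 s.
2. the cap is unscrewed until its threads let go, still round the neck, with the jar held in the holder (value of joint turnbutton above 1.35 rad and angle between the x axis of cap and the x axis of jar, either way round above 0.85 rad and z of cap in the frame of jar below 0.094 m and z of jar in the frame of holder below 0.018 m and angle between jar's own z axis and vertical below 0.1 rad and horizontal distance between jar and holder below 0.006 m), for 0.1 s.
At the end, for the whole second after the job is handed in: Cap gripped, still (<20 mm/s), level (0.2 rad), off the jar, rim 5 to 50 mm above the mouth, axis within 20 mm of the jar's; jar seated in the holder (raised or off centre < 6 mm, tilt < 0.1 rad); turnbutton closed (> 1.35 rad) (value of joint turnbutton above 1.35 rad and z of jar in the frame of holder below 0.018 m and angle between jar's own z axis and vertical below 0.1 rad and horizontal distance between jar and holder below 0.006 m and z of cap in the frame of jar between 0.099 and 0.144 m and horizontal distance between cap and jar below 0.02 m and angle between cap's own z axis and vertical below 0.2 rad and contact force between the fingers and cap above 2 N and contact force between cap and jar below 0.1 N and linear speed of cap below 0.02 m/s); the arm keeps its last pose, push and grip.
It fails at once if the cap is turned by more than 0.3 rad before the turnbutton is closed (angle between the x axis of cap and the x axis of jar, either way round above 0.3 rad and value of joint turnbutton below 1.3 rad).
It fails at once if the cap is turned on well past the point where the threads let go (more than about a third of a turn in all) (x of cap_edge in the frame of jar below -0.016 m).
It fails at once if the jar is pulled up or tipped (z of jar in the frame of holder above 0.022 m or angle between jar's own z axis and vertical above 0.2 rad).
It fails at once if a bystander is moved by more than 40 mm (distance of any of staple_box, tape_measure, driver_red, pine_block, glue_a from where it was at the start of the episode above 0.04 m).
It also fails if it takes over 45 s, if anything falls off the work surface, if the arm or the gripper's body presses on something with over 40 N, if the wrist force passes 120 N, or if a joint passes its speed limit or range.

## Working session

There is one attempt and no reset: what is moved stays moved. The work goes in short steps, Python scripts to look and compute and a shell command to move; the robot and the scene stay as the last step left them, time stands still between calls to the robot, and variables do not carry over. Pictures are saved under pics/ and viewed, at most 10 in all, crops included, and the job is handed in when it is done.

```bash
mkdir -p pics; ls; python3 - <<'E'
from workcell import manip, eyes, job
import cv2, numpy as np
for n in ["top","scene"]:
    p,d=eyes.camera(n); cv2.imwrite(f"pics/{n}0.png",p[:,:,::-1]); np.savez(f"{n}0.npz",p=p,d=d)
    k=eyes.camera_params(n); print(n,k)
o=manip.get_obs(); print(o, manip.hold_point_z)
E
```

```text
pics
top {'fx': 367.19586708374044, 'fy': 367.19586708374044, 'cx': 317.2055227836085, 'cy': 200.9593435598937, 'dist': array([-0.03586888,  0.        ,  0.        ,  0.        ,  0.        ]), 'world_from_camera': array([[-1.47497305e-02, -9.90000686e-01,  1.40289301e-01,
         1.76016925e-01],
       [-9.99890339e-01,  1.47896850e-02, -7.57825508e-04,
         6.66098711e-02],
       [-1.32458679e-03, -1.40285094e-01, -9.90110265e-01,
         1.37348808e+00],
       [ 0.00000000e+00,  0.00000000e+00,  0.00000000e+00,
         1.00000000e+00]])}
scene {'fx': 386.7367020302886, 'fy': 386.7367020302886, 'cx': 310.9003457424924, 'cy': 200.25239902667732, 'dist': array([-0.06813982,  0.        ,  0.        ,  0.        ,  0.        ]), 'world_from_camera': array([[ 0.76309379, -0.41032464,  0.4993211 , -0.19191441],
       [-0.64600574, -0.4614512 ,  0.60806198, -0.64549208],
       [-0.01909049, -0.78657262, -0.61720262,  0.82888838],
       [ 0.        ,  0.        ,  0.        ,  1.        ]])}
{'clock': 0.1, 'joint_pos': array([-1.25060654,  0.33279372, -0.0646965 ,  1.46084117,  0.02161149,
        1.34990589, -0.08849249]), 'joint_velocities': array([-3.36672990e-04, -2.33164622e-03,  1.64092247e-03, -2.29716404e-03,
       -1.09982895e-03, -8.64118726e-05, -1.51975215e-03]), 'tau': array([ 9.40034479e-04, -6.26754642e+01,  4.88762290e-02, -3.92425203e+01,
        1.62561284e-02,  7.05695697e-03,  4.58389977e-06]), 'position': array([0.20996966, 0.58832384, 0.23061255]), 'ee_rot': array([ 1.70544326e-01,  9.85349806e-01, -6.21938613e-04, -7.26517844e-05]), 'ft_force': array([ 0.13861439,  0.06908043, -0.49933796]), 'torque': array([-0.01003413,  0.01612622,  0.01314867]), 'grasp_force': 0.0, 'grip_width': 0.9988026871992719} 0.0187
```

View pics/top0.png

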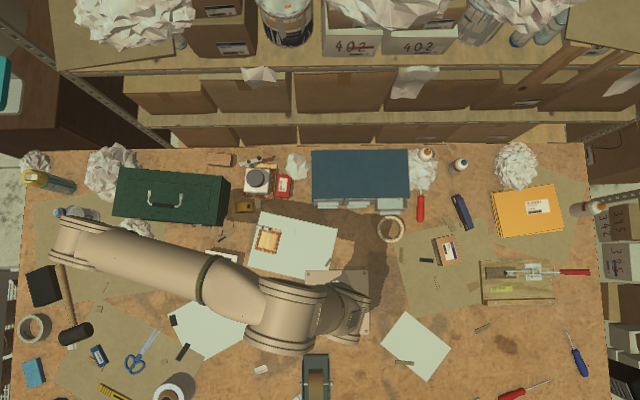

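View pics/scene0.png

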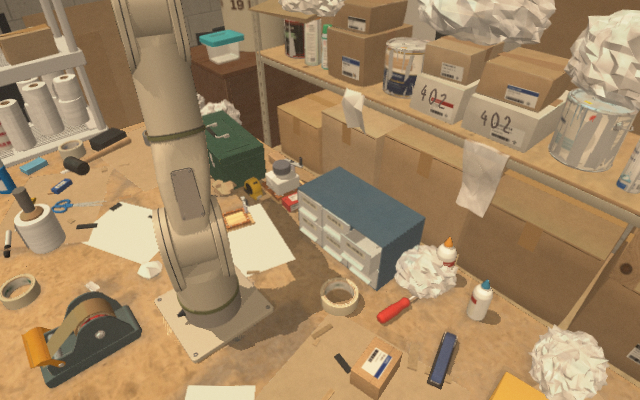

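The top view shows a white jar with a grey cap at about (257,180), between the green toolbox and the blue cabinet. An open wooden square at about (268,238) may be the smaller holder. I'll enlarge to confirm.

```bash
cat > h.py <<'E'
import numpy as np, cv2
from workcell import manip, eyes
from scipy.spatial.transform import Rotation as R
def cloud(d,k,T):
    v,u=np.mgrid[0:d.shape[0],0:d.shape[1]]
    K=np.array([[k['fx'],0,k['cx']],[0,k['fy'],k['cy']],[0,0,1]])
    n=cv2.undistortPoints(np.stack([u,v],-1).reshape(-1,1,2).astype(float),K,np.array(k['dist'])).reshape(d.shape+(2,))
    P=np.dstack([n[...,0]*d,n[...,1]*d,d])
    W=P@T[:3,:3].T+T[:3,3]; W[d==0]=np.nan
    return W
def wristT(o,k):
    T=np.eye(4);T[:3,:3]=R.from_quat(o['ee_rot']).as_matrix();T[:3,3]=o['position'];return T@np.array(k['hand_eye'])
E
python3 - <<'E'
from h import *
t=np.load('top0.npz');s=np.load('scene0.npz')
a=cv2.resize(t['p'][140:260,200:310],None,fx=4.5,fy=4.5,interpolation=cv2.INTER_CUBIC)
b=cv2.resize(s['p'][150:260,210:310],None,fx=3,fy=3,interpolation=cv2.INTER_CUBIC)
c=np.zeros((540,800,3),np.uint8);c[:a.shape[0],:a.shape[1]]=a;c[:330,500:800]=b
cv2.imwrite('pics/crop0.png',c[:,:,::-1])
W=cloud(t['d'],eyes.camera_params('top'),eyes.camera_params('top')['world_from_camera'])
np.set_printoptions(precision=3,suppress=True)
for u,v in [(257,180),(257,192),(284,186),(283,183),(268,238),(244,206),(225,158),(265,165),(245,178)]: print(u,v,W[v,u])
E
```

```text
257 180 [0.432 0.275 0.115]
257 192 [0.397 0.283 0.066]
284 186 [0.423 0.188 0.036]
283 183 [0.436 0.192 0.029]
268 238 [0.234 0.25  0.009]
244 206 [0.347 0.329 0.067]
225 158 [0.534 0.41  0.033]
265 165 [0.51  0.262 0.013]
245 178 [0.449 0.326 0.068]
```

View pics/crop0.png

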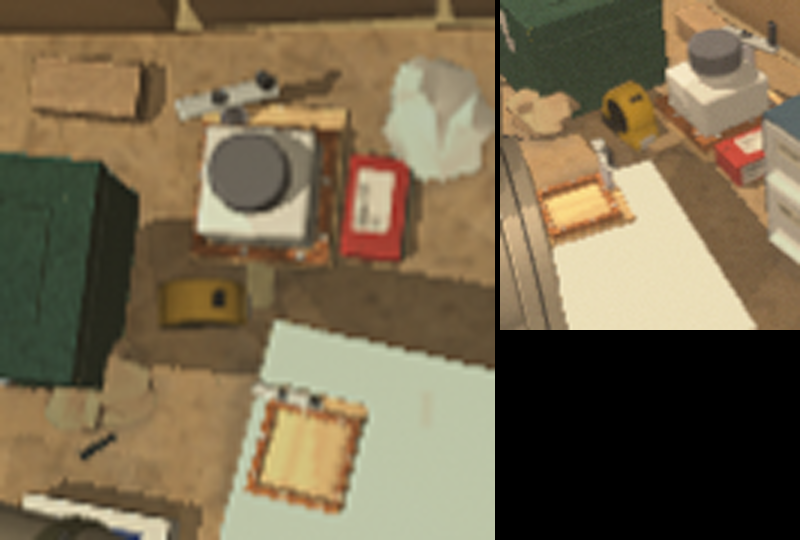

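Two holders fit the description. The larger one at top px (257,182) holds the capped jar, with its turnbutton at about (250,160). The smaller empty one is at (268,240). The job needs the larger one with the jar, whose bar lies on its world +x side. Next I'll measure it.

```bash
python3 - <<'E'
from h import *
np.set_printoptions(precision=3,suppress=True)
for n in ['top','scene']:
    f=np.load(n+'0.npz');k=eyes.camera_params(n)
    W=cloud(f['d'],k,k['world_from_camera'])
    sel=lambda z0,z1,x0=.33,x1=.58,y0=.2,y1=.37: W[(W[...,2]>z0)&(W[...,2]<z1)&(W[...,0]>x0)&(W[...,0]<x1)&(W[...,1]>y0)&(W[...,1]<y1)]
    print(n)
    c=sel(.104,.125); c=c[c[:,0]<.475]
    print('cap',len(c),cv2.minEnclosingCircle((c[:,:2]*1000).astype(np.float32)),np.median(c[:,2]))
    s=sel(.060,.076); s=s[s[:,0]<.485]
    print('shoulder',len(s),cv2.minAreaRect((s[:,:2]*1000).astype(np.float32)),np.median(s[:,2]))
    b=sel(.077,.15,x0=.465);print('bar\n',b[np.argsort(b[:,1])])
    if n=='top':
        for nm,(x0,x1,y0,y1,z0,z1) in dict(tape=(.3,.38,.25,.37,.04,.09),staple=(.36,.5,.15,.225,.02,.04),pine=(.48,.6,.36,.5,.02,.05)).items():
            q=sel(z0,z1,x0,x1,y0,y1);print(nm,len(q),q.min(0),q.max(0))
        g=W[(W[...,1]>.3)&(W[...,1]<.62)&(W[...,0]>.3)&(W[...,0]<.6)&(W[...,2]>.1)];print('toolbox',g[:,:].min(0),g.max(0))
        g=W[(W[...,1]>-.15)&(W[...,1]<.18)&(W[...,0]>.3)&(W[...,0]<.6)&(W[...,2]>.05)];print('cabinet',g[:,:].min(0),g.max(0))
E
```

```text
top
cap 235 ((443.0268859863281, 283.94775390625), 31.336341857910156) 0.11299158776233686
shoulder 420 ((405.8487548828125, 291.1506652832031), (95.70556640625, 168.40997314453125), 77.35015106201172) 0.07015086692976102
bar
 [[0.468 0.245 0.077]
 [0.469 0.266 0.109]
 [0.508 0.267 0.082]
 [0.519 0.267 0.081]
 [0.516 0.267 0.08 ]
 [0.512 0.267 0.08 ]
 [0.514 0.267 0.1  ]
 [0.513 0.269 0.092]
 [0.518 0.269 0.114]
 [0.468 0.269 0.11 ]
 [0.51  0.269 0.087]
 [0.516 0.27  0.108]
 [0.513 0.27  0.107]
 [0.509 0.271 0.079]
 [0.51  0.271 0.102]
 [0.523 0.271 0.08 ]
 [0.467 0.272 0.115]
 [0.509 0.272 0.091]
 [0.514 0.272 0.113]
 [0.511 0.273 0.112]
 [0.518 0.273 0.112]
 [0.472 0.273 0.109]
 [0.51  0.274 0.103]
 [0.509 0.274 0.079]
 [0.47  0.274 0.12 ]
 [0.467 0.275 0.116]
 [0.518 0.276 0.116]
 [0.512 0.276 0.11 ]
 [0.516 0.277 0.109]
 [0.511 0.277 0.084]
 [0.508 0.277 0.083]
 [0.505 0.278 0.078]
 [0.468 0.28  0.11 ]
 [0.515 0.281 0.084]
 [0.512 0.281 0.082]
 [0.508 0.281 0.081]
 [0.505 0.282 0.078]
 [0.467 0.282 0.115]
 [0.503 0.284 0.087]
 [0.519 0.285 0.082]
 [0.516 0.285 0.082]
 [0.512 0.28
[... 3226 characters left out ...]
0.078]
 [0.502 0.29  0.082]
 [0.512 0.291 0.082]
 [0.47  0.291 0.112]
 [0.5   0.292 0.078]
 [0.51  0.294 0.081]
 [0.467 0.294 0.112]
 [0.506 0.294 0.083]
 [0.502 0.296 0.079]
 [0.503 0.296 0.083]
 [0.501 0.3   0.082]
 [0.511 0.301 0.082]
 [0.516 0.302 0.079]
 [0.508 0.303 0.082]
 [0.504 0.304 0.083]
 [0.5   0.305 0.08 ]
 [0.506 0.305 0.086]
 [0.512 0.307 0.083]
 [0.503 0.308 0.086]
 [0.503 0.308 0.082]
 [0.502 0.312 0.085]
 [0.502 0.312 0.08 ]
 [0.5   0.316 0.079]
 [0.51  0.317 0.083]
 [0.505 0.322 0.083]
 [0.505 0.323 0.078]
 [0.51  0.323 0.08 ]
 [0.502 0.325 0.079]
 [0.504 0.327 0.081]
 [0.499 0.327 0.083]
 [0.505 0.335 0.081]
 [0.503 0.337 0.081]
 [0.501 0.342 0.079]
 [0.499 0.345 0.079]]
```

```bash
python3 - <<'E'
from h import *
np.set_printoptions(precision=3,suppress=True)
print(eyes.camera_params('wrist'))
for n in ['top','scene']:
    f=np.load(n+'0.npz');k=eyes.camera_params(n)
    W=cloud(f['d'],k,k['world_from_camera'])
    print(n,'max z grid x .35..0.80 rows, y .15...5')
    for x in np.arange(.35,.85,.05):
        r=[]
        for y in np.arange(.10,.5,.05):
            m=(abs(W[...,0]-x)<.025)&(abs(W[...,1]-y)<.025)
            r.append(np.nanmax(W[m][:,2]) if m.any() else -1)
        print('%.2f'%x,np.array(r))
E
```

```text
{'fx': 359.16258549139695, 'fy': 359.16258549139695, 'cx': 318.00831856915534, 'cy': 202.6024764511997, 'dist': array([0.004, 0.   , 0.   , 0.   , 0.   ]), 'hand_eye': array([[ 0.001, -0.951, -0.31 ,  0.079],
       [ 1.   ,  0.001,  0.001, -0.   ],
       [-0.   , -0.31 ,  0.951, -0.144],
       [ 0.   ,  0.   ,  0.   ,  1.   ]])}
top max z grid x .35..0.80 rows, y .15...5
0.35 [0.17  0.009 0.008 0.008 0.073 0.072 0.148 0.153]
0.40 [0.169 0.034 0.037 0.118 0.117 0.074 0.147 0.151]
0.45 [0.169 0.066 0.038 0.12  0.119 0.074 0.147 0.146]
0.50 [0.169 0.07  0.051 0.114 0.116 0.084 0.041 0.04 ]
0.55 [0.055 0.059 0.037 0.007 0.006 0.007 0.043 0.043]
0.60 [0.004 0.003 0.009 0.007 0.005 0.005 0.005 0.005]
0.65 [-1.    -1.    -1.    -1.    -1.    -1.    -1.     0.567]
0.70 [-1.    -1.    -1.    -1.    -1.    -1.     0.634  0.658]
0.75 [0.299 0.299 0.304 0.298 0.301 0.617 0.636 0.659]
0.80 [0.454 0.457 0.419 0.536 0.542 0.57  0.554 0.449]
scene max z grid x .35..0.80 rows, y .15...5
0.35 [0.167 0.004 0.004 0.009 0.07  0.068 0.145 0.149]
0.40 [0.168 0.033 0.035 0.114 0.115 0.071 0.146 0.15 ]
0.45 [ 0.167 -1.     0.034  0.117  0.116 -1.     0.146  0.145]
0.50 [ 0.167 -1.    -1.     0.113  0.11   0.083  0.038  0.039]
0.55 [-1.    -1.    -1.     0.003  0.005  0.004  0.038  0.039]
0.60 [-1.    -1.    -1.     0.002  0.003  0.002 -1.     0.003]
0.65 [-1.    -1.    -1.    -1.    -1.    -1.     0.518  0.522]
0.70 [-1.    -1.    -1.    -1.    -1.    -1.     0.579  0.578]
0.75 [0.298 0.298 0.299 0.3   0.298 0.58  0.579 0.527]
0.80 [0.455 0.455 0.447 0.562 0.563 0.573 0.565 0.472]
```

```bash
python3 -m crank '[[[8.5,2,-3,1,0,0,-5.9],[8.5,2.2,-3,1,0,0,-5.9],[8.5,2.2,-3,1,0,0,-5.9],[8.5,2.2,-3,1,0,0,-5.9],[8.5,2.4,-3,1,0,0,-5.9],[8.5,2.5,-3,1,0,0,-5.9],[8.5,2.5,-3,1,0,0,-5.9],[8.5,2.5,-3,1,0,0,-5.9],[8.5,2.5,-3,1,0,0,-5.9],[8.5,2,-3,0,0,0,-5.9],[8.5,0,0,0,0,0,0],[8.5,0,0,0,0,0,0]]]'
python3 - <<'E'
from h import *
o=manip.get_obs(); p,d=eyes.camera('wrist'); np.savez('w1.npz',p=p,d=d,pos=o['position'],rot=o['ee_rot'])
cv2.imwrite('pics/w1.png',p[:,:,::-1]); print(o['joint_pos'],o['position'])
E
```

```text
clock: 1.6
position: [0.4399, 0.2886, 0.3209]
ee_rot: [0.634, 0.773, -0.0, -0.0]
ft_force: [-0.1, 0.2, -0.4]
grip_width: 0.997
grasp_force: 0.0
[-0.91374827  0.07196766  0.26287447  1.58728402 -0.01907033  1.48548851
 -0.45200519] [0.43985439 0.28863249 0.32088078]
```

View pics/w1.png

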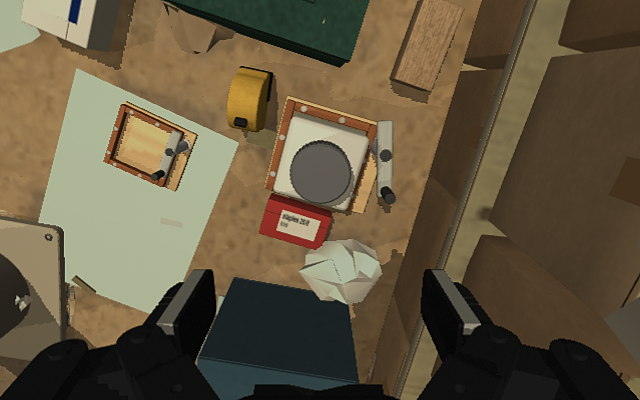

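The close view shows the cap at (321,172) on the white jar, and the bar running from its inner end at (385,122) via the post at (386,155) to the pin at (388,193). I'll measure these three.

```bash
python3 - <<'E'
from h import *
np.set_printoptions(precision=4,suppress=True)
f=np.load('w1.npz');k=eyes.camera_params('wrist')
W=cloud(f['d'],k,wristT(dict(position=f['pos'],ee_rot=f['rot']),k))
def reg(u0,u1,v0,v1,z0,z1):
    q=W[v0:v1,u0:u1].reshape(-1,3);return q[(q[:,2]>z0)&(q[:,2]<z1)]
c=reg(280,360,130,215,.106,.12);cc,r=cv2.minEnclosingCircle((c[:,:2]*1000).astype(np.float32));print('cap',cc,r,np.median(c[:,2]),c[:,:2].mean(0))
s=reg(270,375,110,215,.064,.079);print('shoulder',cv2.minAreaRect((s[:,:2]*1000).astype(np.float32)),np.median(s[:,2]))
p=reg(375,405,165,215,.105,.12);print('pin',p[:,:2].mean(0),np.median(p[:,2]),len(p),np.ptp(p,axis=0))
b=reg(370,405,110,205,.077,.087);m=b[:,:2].mean(0);u=np.linalg.svd(b[:,:2]-m)[2][0];t=(b[:,:2]-m)@u
print('bar',m,u,t.min(),t.max(),np.median(b[:,2]), cv2.minAreaRect((b[:,:2]*1000).astype(np.float32)))
for u,v in [(385,122),(386,155),(388,193),(321,172)]: print(W[v,u])
E
```

```text
cap (444.06884765625, 283.6029357910156) 31.650747299194336 0.11423049752914521 [0.4438 0.2853]
shoulder ((444.28204345703125, 283.6542663574219), (90.32856750488281, 90.04093933105469), 85.31356048583984) 0.07254751272167564
pin [0.5185 0.2735] 0.11213827719325975 119 [0.0111 0.0114 0.0093]
bar [0.5089 0.3106] [ 0.2267 -0.974 ] -0.03660686833583982 0.046368861430375 0.08233359273903851 ((510.87579345703125, 306.11993408203125), (17.335201263427734, 82.85482788085938), 14.045875549316406)
[0.5005 0.3445 0.0821]
[0.5096 0.3116 0.0856]
[nan nan nan]
[0.444  0.2863 0.1142]
```

```bash
python3 -m crank '[[[3.5,4,-0.8,0,0,0,1.7],[3.5,3.9,-0.8,0,0,0,0],[3.5,0,0,-5,0,0,0],[3.5,0,0,-5,0,0,0],[3.5,0,0,-5,0,0,0],[3.5,0,0,-2,0,0,0],[3.5,0,0,0,0,0,0],[3.5,0,0,0,0,0,0]]]'
python3 - <<'E'
from h import *
o=manip.get_obs(); p,d=eyes.camera('wrist'); np.savez('w2.npz',p=p,d=d,pos=o['position'],rot=o['ee_rot'])
cv2.imwrite('pics/w2.png',p[:,:,::-1]); print(o['joint_pos'],o['position'])
E
```

```text
clock: 2.65
position: [0.5194, 0.2734, 0.1525]
ee_rot: [0.622, 0.783, 0.001, 0.0]
ft_force: [-0.1, 0.4, 0.5]
grip_width: 0.406
grasp_force: 0.0
[-0.81832773  0.30622951  0.30812305  1.68367416 -0.09985194  1.16563056
 -0.2556027 ] [0.51936818 0.27342676 0.15246301]
```

View pics/w2.png

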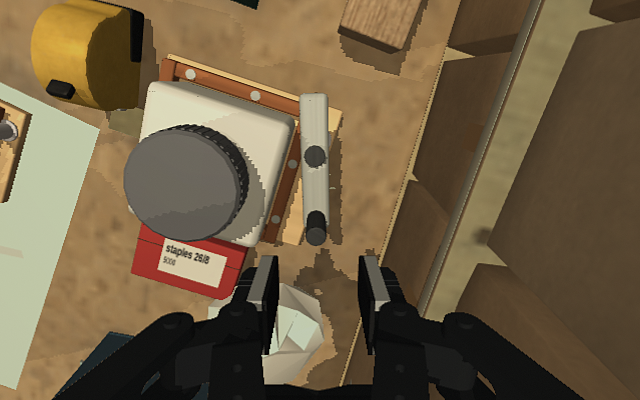

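The pin at (316,236) sits centred between the fingers (their mid-column is about 318). Next I'll lower round it and close to a loose cage.

```bash
python3 -m crank '[[[3.5,0,0,-2.5,0,0,0],[3.5,0,0,-2.5,0,0,0],[3.5,0,0,-1.4,0,0,0],[1.7,0,0,0,0,0,0],[1.7,0,0,0,0,0,0],[1.7,0,0,0,0,0,0]]]' 20
python3 - <<'E'
from h import *
o=manip.get_obs();print(o['position'],o['ft_force'],o['torque'],o['grip_width'],o['grasp_force'])
E
```

```text
clock: 3.45
position: [0.5196, 0.273, 0.0884]
ee_rot: [0.622, 0.783, 0.001, 0.0]
ft_force: [0.6, -0.3, -0.1]
grip_width: 0.199
grasp_force: 0.0
[0.51960656 0.27298532 0.08839621] [ 0.64330059 -0.25594714 -0.06736174] [-0.00333016  0.00146346  0.00073386] 0.19911029320413814 0.0
```

```bash
python3 -m crank '[[[1.7,0.55,0.17,0,0,0,8.2],[1.7,0.52,0.25,0,0,0,8.2],[1.7,0.48,0.32,0,0,0,8.2],[1.7,0.42,0.38,0,0,0,8.2],[1.7,0.37,0.44,0,0,0,8.2]]]'
python3 -m crank '[[[1.7,0.30,0.49,0,0,0,8.2],[1.7,0.23,0.52,0,0,0,8.2],[1.7,0.15,0.55,0,0,0,8.2],[1.7,0.07,0.57,0,0,0,8.2],[1.7,0,0,0,0,0,0],[1.7,0,0,0,0,0,0]]]'
python3 -m crank '[[[1.7,0,0,0,0,0,0]]]'
```

```text
clock: 4.08
position: [0.5423, 0.2884, 0.0877]
ee_rot: [0.306, 0.952, -0.0, -0.0]
ft_force: [-2.2, -1.1, -0.5]
grip_width: 0.203
grasp_force: 1.0
clock: 4.82
position: [0.5502, 0.3095, 0.0877]
ee_rot: [0.029, 1.0, 0.0, 0.0]
ft_force: [-0.3, -0.2, 0.1]
grip_width: 0.198
grasp_force: 0.0
clock: 4.95
position: [0.5501, 0.3095, 0.0876]
ee_rot: [0.028, 1.0, 0.0, 0.0]
ft_force: [0.1, 0.2, -0.4]
grip_width: 0.203
grasp_force: 0.0
```

```bash
python3 -m crank '[[[3.5,0,0,0,0,0,0],[3.5,0,0,0,0,0,0],[3.5,0,0,4,0,0,0],[3.5,0,0,5,0,0,0],[6,-3.5,-0.86,4,0,0,0],[8.5,-3.5,-0.85,0,0,0,0],[8.5,-3.55,-0.85,0,0,0,0],[8.5,0,0,0,0,0,0],[8.5,0,0,0,0,0,0]]]'
python3 - <<'E'
from h import *
o=manip.get_obs(); p,d=eyes.camera('wrist'); np.savez('w3.npz',p=p,d=d,pos=o['position'],rot=o['ee_rot'])
cv2.imwrite('pics/w3.png',p[:,:,::-1]); print(o['joint_pos'],o['position'])
k=eyes.camera_params('wrist');W=cloud(d,k,wristT(o,k))
m=lambda z0,z1,x0,x1,y0,y1:W[(W[...,2]>z0)&(W[...,2]<z1)&(W[...,0]>x0)&(W[...,0]<x1)&(W[...,1]>y0)&(W[...,1]<y1)]
c=m(.106,.12,.40,.49,.24,.33);print('cap',cv2.minEnclosingCircle((c[:,:2]*1000).astype(np.float32)),np.median(c[:,2]))
b=m(.077,.087,.465,.56,.28,.35);print('bar',cv2.minAreaRect((b[:,:2]*1000).astype(np.float32)))
b=m(.105,.12,.52,.58,.28,.35);print('pin',b.mean(0))
E
```

```text
clock: 6.08
position: [0.445, 0.284, 0.2176]
ee_rot: [0.028, 1.0, 0.0, 0.0]
ft_force: [-0.2, 0.9, 0.1]
grip_width: 0.993
grasp_force: 0.0
[-0.69276873  0.12534823  0.04140637  1.74098859 -0.0053106   1.274522
  0.86552227] [0.44495494 0.28397592 0.21761372]
cap ((443.39434814453125, 283.901123046875), 31.590131759643555) 0.11429850593065097
bar ((514.1500854492188, 311.0787658691406), (17.12721061706543, 83.24085998535156), 84.16350555419922)
pin [0.54667721 0.30730937 0.11109764]
```

View pics/w3.png

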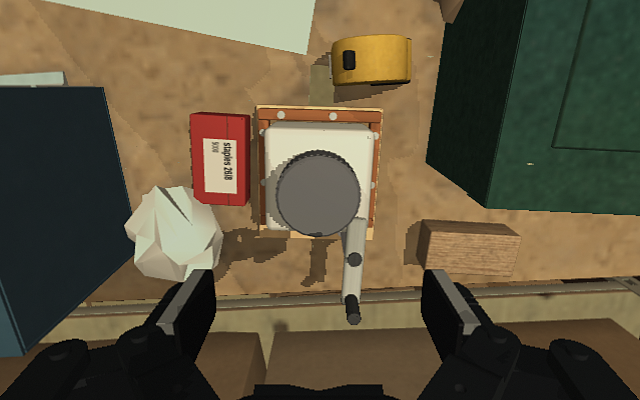

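The bar at (353,262) now lies over the jar's shoulder next to the cap. Its measured direction of -5.8° against the holder's -4.7° gives a joint value of about 1.55, so it is closed. Next I'll lower over the cap at (317,193).

```bash
python3 -m crank '[[[8.5,-0.12,0,-4,0,0,0],[8.5,0,0,-4,0,0,0],[8.5,0,0,-3,0,0,0],[8.5,0,0,-2,0,0,0],[8.5,0,0,-1.1,0,0,0],[8.5,0,0,0,0,0,0]]]'
python3 -m crank '[[[6.0,0,0,0,0,0,0],[6.0,0,0,0,0,0,0],[6,0,0,0,0,0,0],[6,0,0,0,0,0,0],[6,0,0,0,0,0,0]]]' 80
```

```text
clock: 6.88
position: [0.4434, 0.2838, 0.0758]
ee_rot: [0.028, 1.0, -0.0, -0.0]
ft_force: [0.1, 0.7, 0.1]
grip_width: 0.992
grasp_force: 0.0
clock: 7.5
position: [0.4439, 0.2842, 0.0775]
ee_rot: [0.027, 1.0, 0.001, 0.001]
ft_force: [-1.0, -1.2, 6.1]
grip_width: 0.714
grasp_force: 59.9
```

```bash
python3 -m crank '[[[4,0,0,0,0,0,0],[4,0,0,0,0,0,0],[4,0,0,0.02,0,0,5],[4,0,0,0.02,0,0,5],[4,0,0,0.02,0,0,5]]]' 90
python3 - <<'E'
from h import *
o=manip.get_obs();print(o['torque'],o['joint_pos'],R.from_quat(o['ee_rot']).as_matrix()[:,1])
E
```

```text
clock: 8.12
position: [0.4441, 0.2847, 0.0782]
ee_rot: [-0.105, 0.995, 0.001, 0.001]
ft_force: [-0.5, 1.4, 4.9]
grip_width: 0.702
grasp_force: 95.7
[ 0.03267986 -0.03580196 -0.13657874] [-6.57737341e-01  2.61238810e-01  1.23304603e-03  1.89382277e+00
 -6.39324983e-04  9.83855265e-01  1.12443073e+00] [-0.20829263  0.97806562  0.00134896]
```

```bash
python3 -m crank '[[[4,0,0,0.02,0,0,5],[4,0,0,0.02,0,0,5],[4,0,0,0.02,0,0,5],[4,0,0,0.02,0,0,5],[4,0,0,0.02,0,0,5],[4,0,0,0.02,0,0,5],[4,0,0,0.02,0,0,5],[4,0,0,0,0,0,0]]]' 90
python3 - <<'E'
from h import *
o=manip.get_obs(); y=R.from_quat(o['ee_rot']).as_matrix()[:,1];print(o['torque'],np.degrees(np.arctan2(y[1],y[0])))
p,d=eyes.camera('wrist'); cv2.imwrite('pics/w4.png',p[:,:,::-1])
E
```

```text
clock: 9.12
position: [0.4439, 0.2845, 0.0792]
ee_rot: [-0.397, 0.918, 0.0, 0.001]
ft_force: [0.6, 0.2, 4.2]
grip_width: 0.709
grasp_force: 96.1
[ 0.07057721 -0.12673603  0.03994046] 136.83144852577766
```

View pics/w4.png

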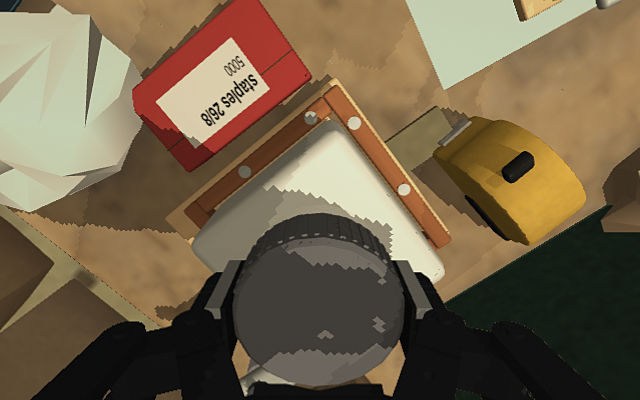

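The cap at about (320,310) is held centrally between the pads and the jar is still seated. The hand has turned 50°. I'll add 13°, then lift gently while watching the force.

```bash
python3 -m crank '[[[4,0,0,0.02,0,0,4.5],[4,0,0,0.02,0,0,4.5],[4,0,0,0.02,0,0,4],[4,0,0,0,0,0,0],[4,0,0,0,0,0,0]]]' 
python3 -m crank '[[[4,0,0,0.2,0,0,0],[4,0,0,0.2,0,0,0],[4,0,0,0,0,0,0]]]'
python3 - <<'E'
from h import *
o=manip.get_obs(); y=R.from_quat(o['ee_rot']).as_matrix()[:,1];print(o['torque'],np.degrees(np.arctan2(y[1],y[0])),o['ft_force'])
E
```

```text
clock: 9.8
position: [0.4436, 0.2842, 0.0793]
ee_rot: [-0.498, 0.867, 0.0, 0.0]
ft_force: [0.5, 0.6, 4.6]
grip_width: 0.706
grasp_force: 96.2
clock: 10.18
position: [0.4429, 0.2839, 0.0827]
ee_rot: [-0.499, 0.867, 0.0, -0.0]
ft_force: [0.2, 0.9, -0.2]
grip_width: 0.704
grasp_force: 97.1
[ 0.14965359 -0.06822729  0.00165985] 149.8472889568556 [ 0.21575876  0.94077579 -0.19512938]
```

Free: the lift force stays near zero. Next I'll lift it clear.

```bash
python3 -m crank '[[[4,0,0,0.4,0,0,0],[4,0,0,0.6,0,0,0],[4,0,0,0.8,0,0,0],[4,0,0,0.8,0,0,0],[4,0,0,0.7,0,0,0],[4,0,0,0.4,0,0,0],[4,0,0,0,0,0,0],[4,0,0,0,0,0,0],[4,0,0,0,0,0,0],[4,0,0,0,0,0,0]]]' 
python3 - <<'E'
from h import *
o=manip.get_obs(); p,d=eyes.camera('wrist'); cv2.imwrite('pics/w5.png',p[:,:,::-1])
k=eyes.camera_params('wrist');W=cloud(d,k,wristT(o,k))
m=lambda z0,z1,x0,x1,y0,y1:W[(W[...,2]>z0)&(W[...,2]<z1)&(W[...,0]>x0)&(W[...,0]<x1)&(W[...,1]>y0)&(W[...,1]<y1)]
s=m(.064,.079,.39,.5,.22,.35);print('shoulder',np.median(s[:,2]),s.min(0),s.max(0))
c=m(.13,.17,.40,.49,.24,.33);print('cap top',np.percentile(c[:,2],[10,50,90]))
p,d=eyes.camera('scene');q=cv2.resize(p[140:230,230:350],None,fx=5,fy=5,interpolation=cv2.INTER_CUBIC);cv2.imwrite('pics/s5.png',q[:,:,::-1])
E
```

```text
clock: 11.42
position: [0.4432, 0.2839, 0.1197]
ee_rot: [-0.499, 0.867, 0.0, -0.0]
ft_force: [-0.3, 1.6, -0.5]
grip_width: 0.71
grasp_force: 97.1
shoulder 0.07281108769842143 [0.3953896  0.23536787 0.06400913] [0.488074   0.32976787 0.07892403]
cap top [0.14575891 0.15604885 0.15720954]
```

View pics/w5.png

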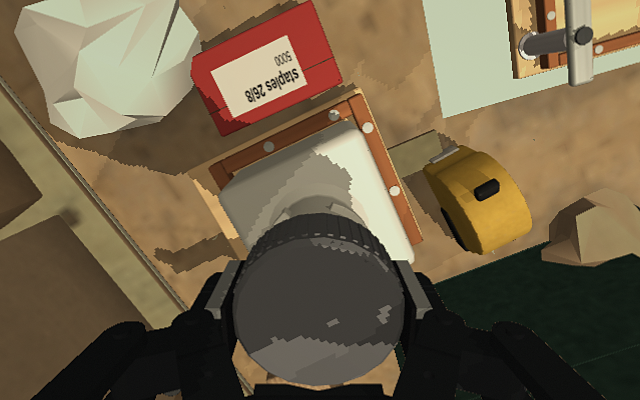

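View pics/s5.png

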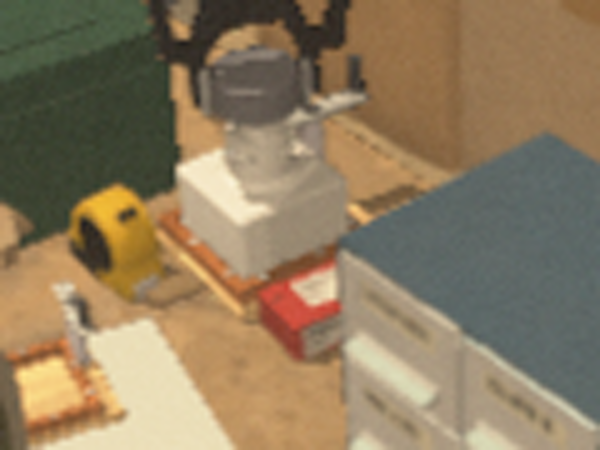

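The wrist view shows the cap at (320,310) gripped and level, with the bare neck visible behind it at (315,210). In the scene crop the cap is clear above the neck, the turnbutton is over the shoulder and the jar is seated. The cap's top reads 0.156 m, so its rim is about 22 mm above the mouth.

```bash
python3 -c "
from workcell import job
print(job.hand_in())"
```

```text
the job is handed in; nothing more can be done
None
```

The job is handed in, with no verdict returned: the turnbutton was closed (about 1.55 rad) before the cap was turned about 63° until it came free, and the cap is held level and centred about 22 mm above the mouth of the seated jar.

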